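# Pop open the hidden shelf hatch under the candy tin

### The arm

A 6-joint arm with a two-finger parallel gripper is mounted at the origin on the work surface. World frame = base frame: x ahead of the robot, y to its left, z up, the work surface at z = 0. Lengths are in m, angles in rad, forces in N, time in s.
With the tool pointing down it reaches from about 0.375 to 0.9 m from the base axis. Payload 3.1 kg.
Tool frame: the origin (TCP) lies on the centre line of the jaws, within the pads' length; the fingertips stand 25 mm ahead of it and the grasp point (between the pads) lies 6 mm ahead of it; y points along the fingers, z is the direction in which the jaws open and shut, and the axes are right-handed (so a half turn about y gives the same grasp; the last joint's range is limited). The gripper opens to 85 mm and grips with 20 to 120 N. Pads are 22 mm wide; open, the fingers measure 114 mm over their backs; the gripper's body (76 mm by 85 mm) begins 54 mm behind the grasp point. The pads swing forward as they close: fully open they stand 13 mm farther back than shut.
Start: joints at [1.065, 0.527, 1.433, -0, 1.181, -0.178], TCP at [0.201, 0.592, 0.22] pointing down, gripper open.
Joint ranges: [-3.08, 3.08], [-0.75, 2.2], [0.22, 2.44], [-1.43, 4.57], [0, 2.65], [-2.85, 2.85]. Speed limits (rad/s): [2.79, 2.79, 3.14, 3.14, 3.14, 3.14].

### API

Orientations are given as a 3x3 rotation matrix whose columns are the frame's x, y, z axes.
In Python, from bench import env gives the robot as it stands. The module is installed in compiled form; this text tells all that it offers.
- The arm moves only by the tool play_rows, never from a script. Its argument "targets" is a list of rows, each a list of 7 numbers: the opening, from -1 (shut) to 1 (fully open), then the shift along the tool's x, y, z as a fraction of full scale, then the turn, a rotation vector about the tool's x, y, z as a fraction of full scale. A call has 1 to 5 rows; each row is the pose to reach, as a shift and turn from the pose commanded when the call began, along the tool's axes at that moment; what a row does not reach only later rows make up. Full scale, the value 1, is 250 mm for a shift and 60 degrees for a turn. A row lasts 1/12 s, in which the tool goes at most 41.7 mm and 7.16 degrees, less where a joint would pass 70% of its speed; a pose out of reach is approached as far as the arm can. A call with a number of a shift or a turn outside -1 to 1 is refused whole. A call with a gripper value outside its range is refused whole. The fingers move at their own pace and stop on an object; the grip force is fixed at half the most. Time passes only in rows, so rows that repeat a pose let the fingers close. It gives the time, the measured TCP pose, the force and the opening at its end, in the units of the state.
- env.read_state(): the state, without advancing time (a new reading comes with each control period).
- env.grab_frame(name): name is "side" or "top"; returns a dict with "pixels" (384x512x3 uint8, red, green, blue), "fx", "fy", "cx", "cy" (pixels), "k1" (the pictures are not rectified: a ray, as slopes to the right and down, at radius r is drawn at 1 + k1 r^2 times it, then the intrinsics apply), "camera_from_world" (4x4, takes a point from world to camera coordinates). Camera axes: x right, y up, looking along -z (the intrinsics and any distortion apply to the point x, -y, -z); pixel columns grow to the right and rows downward; lengths in m; the calibration is good to about 2 mm. A picture is of the moment at which its call begins. There is no depth.
- env.close_job(): hands the job in, once; it reports no verdict.
Trained networks look in the newest picture that a camera, given by its name, has taken for a name from the list of things; names that differ only in an ending like _2 or _b are one class to them, and where a whole thing is asked for, a point or a joint stands for the part that bears it (a point fixed in the world has none). Each returns a list of dicts, best first, with "p" (0 to 1); they miss things now and then, are a little off and sometimes report something else, mostly with a low value. They report only what shows in the picture. A call takes as long as a camera call. They do not tell look-alikes from the thing itself.
- env.trace(query, camera): "pixels" (384x512 bool, what is visible of it).
- env.pinpoint(query, camera): "position" ([x, y, z] in m, in world coordinates, good to about 4 mm: a listed point, or the origin of a listed thing).
The state is a dict: "clock": time; "joints": joint angles; "joint_vel": joint speeds; "joint_torque": joint torques, N m; "eef_pos": TCP position; "tool_rot": TCP orientation; "contact_force": force on the tool from outside, world axes, zero at the start; "wrist_torque": the same for the moment, N m; "opening": finger opening in m.
Only numpy, scipy, OpenCV 4.12 (cv2) and the standard library are available. Lean on these libraries where they do the work, as an engineer would, in place of code of your own. Each camera call takes 0.05 s, during which the arm holds its last target. There are 200 camera calls.

### The job

The candy tin is standing on one of the two push-to-open hatches in the top of the shelf. Without picking it up, slide the tin straight back until it stands wholly off that hatch, on the fixed strip behind it, then press the hatch down near its front edge with the fingertips until its catch lets go, and let it spring ajar. Keep the other hatch shut and leave everything else where it stands.

Things in the scene. Friction and masses are not known exactly. Their poses are not given: they have to be found in the camera images.
- unit_a: fixed oak shelf unit whose hatch is to be opened, 280 mm deep (x), 280 wide (y), 70 high; origin: centre of its underside; x points to the back of the shelf (away from the robot), z up. Fixed deck 70 mm above the origin. The hatch fills x -105 to +25 mm, y -75 to +75 mm; in front of it lies a 35 mm fixed strip. Units a and b stand side by side in one shelf, in either order.
- hatch_a_press (a point): 22 mm round steel inlay on the dark wooden hatch under the tin, midway across, 25 mm behind its front edge; moves with it. Hatch 130 mm deep (front to hinge), 150 wide, top 2 mm above the deck when shut. Pressed here, the catch lets go after 4 to 5 mm (about 7 N slowly, 10 N fast); stop at about 8 mm. When the finger is withdrawn the spring lifts the front edge about 50 mm.
- hatch_a (a joint): hatch under the tin, angle in rad about its hinge at the back: 0 shut and latched, negative pressed in (stop at -0.08, catch lets go at about -0.04), positive open; once released it springs to about 0.4 and rests there
- hatch_a_hinge (a point): middle of the hatch's hinge line, at the height of the hatch's top, at x = +25 mm of unit_a; fixed, axes as unit_a. From here a fixed strip runs back to x = +140 mm of unit_a, ended by an upright board 20 mm higher than the deck
- tin: closed round red tin candy box, 70 mm diameter, 46 mm high, about 0.2 kg, loose, standing on hatch a; origin at the centre of its underside
- unit_b: the other shelf unit, of the same make, with its own hatch; origin and axes as unit_a
- hatch_b (a joint): the other hatch: 0 shut; must stay shut
- teapot: small white ceramic teapot standing on the other hatch, about 96 mm across the body, 78 mm high; spout along its +x, handle along -x; origin at the centre of its underside
- jar: glass jar with a twist cap, 54 mm diameter, 74 mm high, on the deck between the hatches towards the back; origin at the centre of its underside
- strainer: stainless steel tea strainer, bowl 60 mm diameter and 20 mm high, straight handle 50 mm along its +x, on the deck between the hatches towards the front; origin under the bowl
- incense: wooden incense holder, a low trough 180 mm long along its y, 34 mm wide, 20 mm high, on the strip behind the other hatch; origin at the centre of its underside
- cup: white cup, 72 mm diameter, 55 mm high, on the work surface to the left of the shelf; origin at the centre of its underside
- mug: blue mug, 80 mm diameter, 85 mm high, on the work surface to the right of the shelf; origin at the centre of its underside
There are look-alikes about, which are no part of the job. Of the things like the tin, leave any that is blue, orange or purple; of the rest the larger one is meant.

How it is judged:
By the outcome, as a careful person would: the job done as asked, in the order asked, and still so for the second after the job is handed in, with the robot touching nothing.
It also fails if it takes over 45 s, if anything falls off the work surface, if the arm or the gripper's body presses on something with over 40 N, if the wrist force passes 120 N, or if a joint passes its speed limit or range.

## Working session

There is one attempt and no reset: what is moved stays moved. The work goes in short steps, Python scripts to look and compute and a tool call to move; the robot and the scene stay as the last step left them, time stands still between calls to the robot, and variables do not carry over. Pictures are saved under pics/ and viewed, about 8 in all and at most 12, crops included, and the job is handed in when it is done.

Besides the shell and the picture viewer there is one more tool, called after ">>>" as name([rows], argument=value, ...), one row to a line, values as JSON. play_rows: Moves the arm, as the interface text tells. Shift numbers are shares of 250 mm and turn numbers shares of 60 degrees, none past 1 either way. Its arguments: {"type":"object","properties":{"targets":{"type":"array"}},"required":["targets"]}

```bash
mkdir -p pics; cat > h.py <<'E'
import numpy as np, cv2
from bench import env
def snap(n,f):
    g=env.grab_frame(n); cv2.imwrite('pics/'+f,g['pixels'][:,:,::-1]); return g
def proj(g,P):
    T=np.array(g['camera_from_world']); p=T[:3,:3]@np.array(P)+T[:3,3]
    u=np.array([p[0],-p[1]])/-p[2]; u=u*(1+g['k1']*(u@u))
    return np.round([g['fx']*u[0]+g['cx'],g['fy']*u[1]+g['cy']],1)
def ray(g,px,z):
    K=np.array([[g['fx'],0,g['cx']],[0,g['fy'],g['cy']],[0,0,1]])
    u=cv2.undistortPoints(np.array([[px]],float),K,np.array([g['k1'],0,0,0,0.]))[0,0]
    T=np.array(g['camera_from_world']); R=T[:3,:3]; o=-R.T@T[:3,3]; d=R.T@np.array([u[0],-u[1],-1])
    return o+d*(z-o[2])/d[2]
E
python3 - <<'E'
from h import *
np.set_printoptions(precision=3,suppress=True)
G={n:snap(n,n+'0.png') for n in('top','side')}
a=[cv2.imread(f'pics/{n}0.png') for n in G]
for q in['tin','hatch_a_press','hatch_a_hinge','unit_a','teapot','jar','strainer','incense','cup','mug']:
  for c in G:
    for d in env.pinpoint(q,c)[:4]: print(q,c,round(d['p'],2),np.array(d['position']),proj(G[c],d['position']))
s=env.read_state();print(s['clock'],s['eef_pos'],s['tool_rot'],s['opening'])
E
```

```text
tin top 0.81 [ 0.508 -0.359  0.006] [358.6 191.6]
tin top 0.54 [ 0.524 -0.119  0.091] [294.2 184. ]
tin top 0.51 [ 0.29  -0.274 -0.001] [337.7 252.8]
tin top 0.48 [ 0.318 -0.173  0.004] [309.4 245.5]
tin side 0.84 [ 0.516 -0.359  0.001] [325.7 278.4]
tin side 0.84 [ 0.622 -0.383 -0.001] [357.2 270.3]
tin side 0.73 [ 0.521 -0.114  0.089] [279.3 213.8]
tin side 0.7 [ 0.293 -0.268 -0.002] [246.1 289.7]
hatch_a_press top 0.69 [ 0.476 -0.533 -0.001] [406.1 199.9]
hatch_a_press top 0.57 [ 0.454 -0.091  0.095] [286.6 204.3]
hatch_a_press side 0.65 [ 0.454 -0.088  0.089] [258.1 216.4]
hatch_a_hinge top 0.65 [ 0.561 -0.103  0.085] [289.  173.9]
hatch_a_hinge side 0.69 [ 0.56  -0.102  0.09 ] [286.7 208.1]
unit_a top 0.96 [0.569 0.183 0.017] [208.8 177.4]
unit_a top 0.81 [ 0.538 -0.101  0.017] [287.4 184.1]
unit_a side 0.96 [0.572 0.177 0.014] [244.7 189.3]
unit_a side 0.8 [ 0.534 -0.102  0.018] [279.4 228. ]
unit_a side 0.42 [0.536 0.182 0.089] [235.8 174.4]
teapot top 0.81 [0.537 0.178 0.092] [207.2 181.6]
teapot top 0.68 [ 0.52  -0.12   0.089] [294.4 185.2]
teapot side 0.76 [0.536 0.183 0.09 ] [235.5 174.1]
jar top 0.5 [0.616 0.027 0.087] [251.2 159. ]
jar top 0.49 [ 0.537 -0.103  0.015] [288.1 184.5]
jar side 0.82 [0.615 0.022 0.089] [278.1 187.3]
jar side 0.3 [ 0.519 -0.114  0.09 ] [278.8 213.8]
strainer top 0.77 [0.483 0.049 0.09 ] [245.1 196.7]
strainer side 0.5 [0.478 0.049 0.089] [241.6 195. ]
incense top 0.82 [0.667 0.15  0.087] [215.7 145.2]
incense side 0.51 [0.661 0.151 0.087] [267.8 169.5]
cup top 0.76 [ 0.459  0.547 -0.003] [110.5 209.7]
cup side 0.83 [0.451 0.548 0.001] [175.1 161.8]
mug top 0.78 [ 0.476 -0.53  -0.001] [405.3 199.9]
mug side 0.59 [ 0.478 -0.528  0.   ] [357.2 321.2]
mug side 0.55 [0.454 0.549 0.001] [175.7 161.5]
1.1 [0.201 0.592 0.22 ] [[ 0.947  0.     0.321]
 [-0.321  0.     0.947]
 [ 0.    -1.     0.   ]] 0.08540413007677759
```

View pics/top0.png

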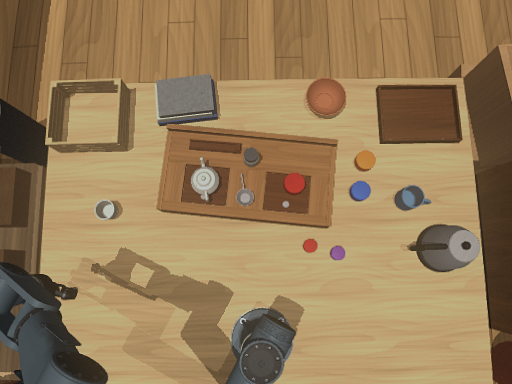

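View pics/side0.png

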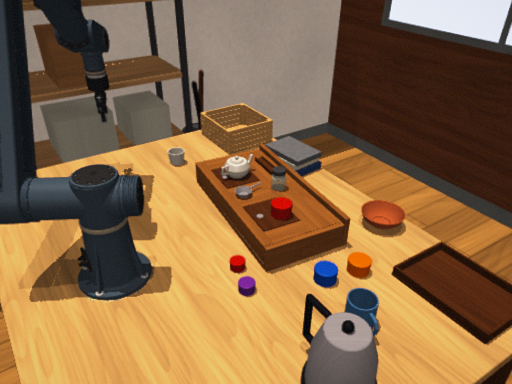

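The tin candidates in the top view are:
- red on the hatch at (294,184)
- smaller red on the table at (310,245)
- blue (360,191)
- orange (365,160)
- purple (338,253)

I choose the red one on the hatch, since it is larger and the others are either excluded colours or smaller. Next I check it in a crop with the fitted unit frame overlaid.

```bash
cat >> h.py <<'E'
yaw=-0.118; O=np.array([0.5355,-0.1005,0.018])
R=np.array([[np.cos(yaw),-np.sin(yaw),0],[np.sin(yaw),np.cos(yaw),0],[0,0,1]])
W=lambda x,y,z:O+R@np.array([x,y,z])/1000
U=lambda p:R.T@(np.array(p)-O)*1000
def overlay(g,f,c,s=6,w=(65,50),pts=()):
    x0,y0=c[0]-w[0],c[1]-w[1]
    im=cv2.resize(g['pixels'][y0:y0+2*w[1],x0:x0+2*w[0],::-1],None,fx=s,fy=s,interpolation=cv2.INTER_CUBIC)
    t=lambda P:tuple(int(v) for v in (proj(g,P)-[x0,y0]+.5)*s)
    def poly(Q,col):cv2.polylines(im,[np.array([t(P) for P in Q])],True,col,1)
    poly([W(a,b,72) for a,b in((-105,-75),(25,-75),(25,75),(-105,75))],(0,255,0))
    poly([W(a,b,70) for a,b in((-140,-140),(140,-140),(140,140),(-140,140))],(255,255,0))
    for P in pts: cv2.drawMarker(im,t(P),(255,0,0),0,12,1)
    cv2.imwrite('pics/'+f,im)
E
python3 - <<'E'
from h import *
g=env.grab_frame('top'); h=env.grab_frame('side')
T=np.array([.5225,-.1165,.09])
ci=[T+[.035*np.cos(a),.035*np.sin(a),.046] for a in np.linspace(0,6,12)]
for G,f,c in((g,'a.png',(290,185)),(h,'b.png',(275,215))): overlay(G,f,c,s=6 if f=='a.png' else 6,w=(65,48),pts=[W(-80,0,72)]+ci)
a=cv2.imread('pics/a.png');b=cv2.imread('pics/b.png');m=np.vstack([a,b]);cv2.imwrite('pics/ab.png',cv2.resize(m,None,fx=.52*2/2,fy=.52))
cv2.imwrite('pics/ab.png',cv2.resize(np.hstack([a,b]),None,fx=.51,fy=.51))
print(U(T))
E
```

```text
[-11.02597734 -17.41917977  72.        ]
```

View pics/a.png

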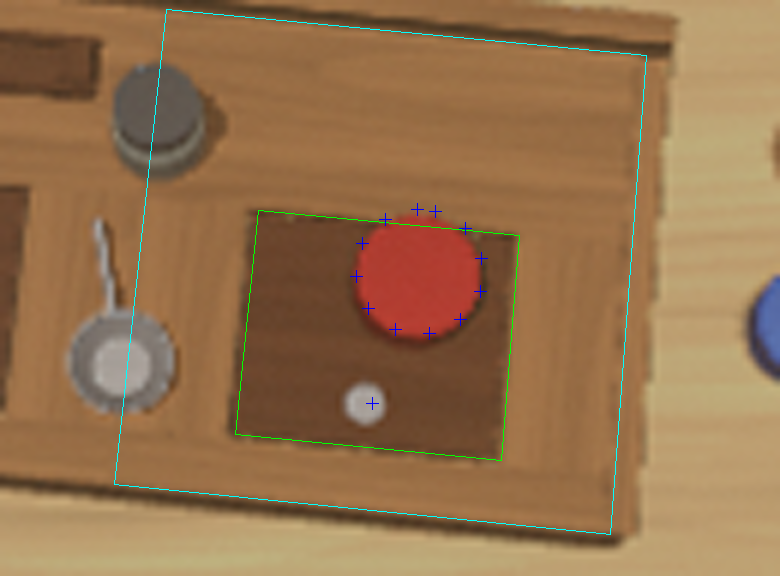

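>>> play_rows([
  [0, 0.6, 0, -0.5, 0, -0.2, 0],
  [0, 0.6, 0, -0.5, 0, -0.2, 0],
  [0, 0.6, 0, -0.5, 0, -0.2, 0],
  [0, 0.6, 0, -0.5, 0, -0.2, 0],
  [0, 0.6, 0, -0.5, 0, -0.2, 0],
])

```text
clock: 1.62
eef_pos: [0.3035, 0.4227, 0.2197]
tool_rot: [[0.993, 0.0, 0.118], [-0.118, -0.001, 0.993], [0.0, -1.0, -0.001]]
contact_force: [0.7, -0.0, 1.0]
opening: 0.0427
```

The crop shows the red tin centred at about (418,278), the inlay at (365,403) and the hatch outline on the dark panel. The frame fits to about 4 mm, with the inlay about 4 mm to the left of my prediction.

>>> play_rows([
  [0, 0.29, 0, -0.68, 0, 0, 0],
  [0, 0.29, 0, -0.68, 0, 0, 0],
  [0, 0.29, 0, -0.68, 0, 0, 0],
  [0, 0.29, 0, -0.68, 0, 0, 0],
  [0, 0.29, 0, -0.68, 0, 0, 0],
])

```text
clock: 2.03
eef_pos: [0.3552, 0.2445, 0.2198]
tool_rot: [[0.993, 0.0, 0.12], [-0.12, -0.002, 0.993], [0.0, -1.0, -0.001]]
contact_force: [-0.4, 0.3, 0.0]
opening: 0.0428
```

>>> play_rows([
  [0, 0.29, 0, -0.68, 0, 0, 0],
  [0, 0.29, 0, -0.68, 0, 0, 0],
  [0, 0.29, 0, -0.68, 0, 0, 0],
  [0, 0.29, 0, -0.68, 0, 0, 0],
  [0, 0.29, 0, -0.68, 0, 0, 0],
])

```text
clock: 2.45
eef_pos: [0.4088, 0.0668, 0.2202]
tool_rot: [[0.993, 0.003, 0.12], [-0.12, -0.002, 0.993], [0.003, -1.0, -0.001]]
contact_force: [0.6, 0.7, -0.5]
opening: 0.0428
```

>>> play_rows([
  [0, 0.28, 0, -0.68, 0, 0, 0],
  [0, 0.28, 0, -0.68, 0, 0, 0],
  [0, 0.28, 0, -0.68, 0, 0, 0],
  [0, 0.28, 0, -0.68, 0, 0, 0],
  [0, 0.28, 0, -0.68, 0, 0, 0],
])

```text
clock: 2.87
eef_pos: [0.4589, -0.1118, 0.2202]
tool_rot: [[0.993, 0.004, 0.121], [-0.121, -0.004, 0.993], [0.004, -1.0, -0.003]]
contact_force: [-0.4, 0.3, 0.4]
opening: 0.0429
```

```bash
python3 - <<'E'
from h import *
s=env.read_state(); print(s['clock'],U(s['eef_pos']),s['contact_force'],s['joints'],U(s['eef_pos'])+0)
E
```

```text
2.8667 [-74.74820814 -20.21136803 202.23896887] [-0.37317452  0.31988152  0.3523138 ] [-4.75268241e-01  3.20250777e-01  1.80661745e+00 -1.55093406e-03
  1.00948674e+00 -1.92440772e+00] [-74.74820814 -20.21136803 202.23896887]
```

>>> play_rows([
  [0, -0.03, 0.14, 0.01, 0, 0, 0],
  [0, -0.03, 0.25, 0.01, 0, 0, 0],
  [0, -0.03, 0.32, 0.01, 0, 0, 0],
  [0, -0.03, 0.35, 0.01, 0, 0, 0],
  [0, -0.03, 0.35, 0.01, 0, 0, 0],
])

```text
clock: 3.28
eef_pos: [0.4483, -0.1026, 0.1308]
tool_rot: [[0.993, -0.003, 0.117], [-0.117, 0.002, 0.993], [-0.003, -1.0, 0.001]]
contact_force: [0.2, -0.1, 0.0]
opening: 0.0427
```

```bash
python3 - <<'E'
from h import *
s=env.read_state(); e=np.array(s['eef_pos']);print(s['clock'],U(e),s['contact_force'])
h=env.grab_frame('side');g=env.grab_frame('top')
for c in('top','side'):
  for d in env.pinpoint('tin',c)[:5]: print(c,round(d['p'],2),U(d['position']))
tip=e+np.array(s['tool_rot'])[:,1]*.025
for G,f,c in((g,'c1.png',(290,185)),(h,'c2.png',(275,210))): overlay(G,f,c,s=7,w=(40,40),pts=[tip,W(-80,4,72)])
cv2.imwrite('pics/c.png',cv2.resize(np.hstack([cv2.imread('pics/c1.png'),cv2.imread('pics/c2.png')]),None,fx=.7,fy=.7))
E
```

```text
3.2833 [-86.36827489 -12.3449652  112.7640108 ] [ 0.17091752 -0.06356779  0.0133931 ]
top 0.84 [ 113.8761395  -271.68304116  -18.1       ]
top 0.72 [   5.38548121 -261.18222871  -12.9       ]
top 0.6 [-223.55924934 -202.12437269  -18.2       ]
top 0.42 [-208.73002237  -99.5653944   -17.        ]
side 0.92 [-12.87744697 -17.94077366  68.4       ]
side 0.75 [   8.77873402 -260.07505422  -17.        ]
side 0.59 [-210.9530928   -96.10303136  -16.6       ]
side 0.5 [-220.29854668 -196.50140033  -23.5       ]
```

View pics/c.png

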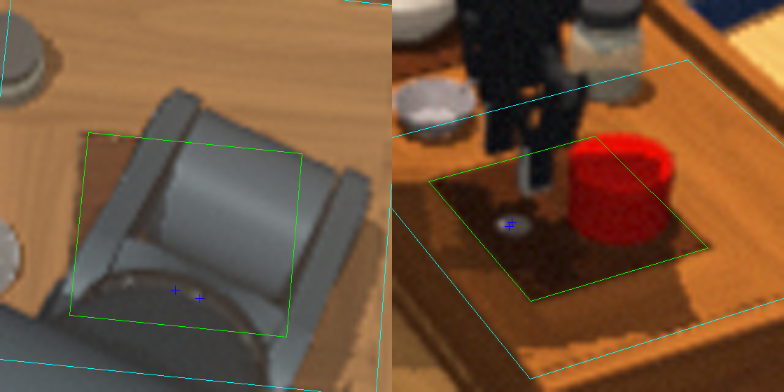

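```bash
python3 - <<'E'
from h import *
s=env.read_state(); e=np.array(s['eef_pos']); Rt=np.array(s['tool_rot'])
g=env.grab_frame('side'); g=dict(g); g['pixels']=(255*(g['pixels']/255.)**.5).astype(np.uint8)
P=[e+Rt@[0,t,z] for t in(.0,.025) for z in(-.0214,.0214)]
overlay(g,'d.png',(272,205),s=10,w=(36,30),pts=P)
E
```

```text
(no output)
```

View pics/d.png

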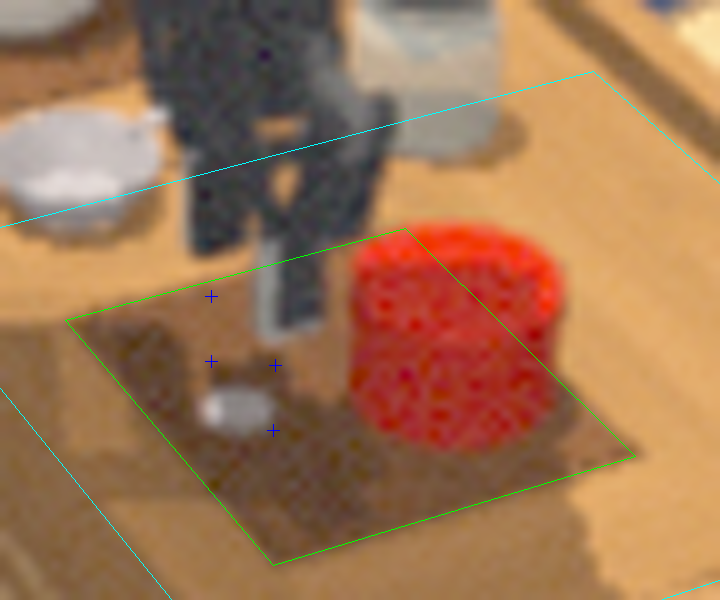

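The visible fingertips, at about (220,250) and (290,335), sit around 100 crop pixels above where the stated TCP puts them. I'll check this against the starting picture.

```bash
python3 - <<'E'
from h import *
G=env.grab_frame('side'); T=env.grab_frame('top')
Rt=np.array([[.947,0,.321],[-.321,0,.947],[0,-1,0]]); e=np.array([.201,.592,.22])
print('start tips side',[proj(G,e+Rt@[0,.025,z]) for z in(-.0427,.0427)],'top',[proj(T,e+Rt@[0,.025,z]) for z in(-.0427,.0427)])
im=cv2.imread('pics/side0.png')[40:130,60:150]; a=cv2.resize(im,None,fx=4.4,fy=4.4,interpolation=2)
im=cv2.imread('pics/top0.png')[250:340,20:110]; b=cv2.resize(im,None,fx=4.4,fy=4.4,interpolation=2)
for A,g,o in((a,G,(60,40)),(b,T,(20,250))):
  for t in(0,.025):
    for z in(-.0427,.0427):
      cv2.drawMarker(A,tuple(int(v) for v in (proj(g,e+Rt@[0,t,z])-o+.5)*4.4),(0,255,0),0,12,1)
cv2.imwrite('pics/e.png',np.hstack([a,b]))
s=env.read_state();print(s['eef_pos'],s['joints'],s['joint_torque'])
E
```

```text
start tips side [array([105.9, 133.7]), array([106.1, 124.8])] top [array([ 81.6, 288.6]), array([ 56.7, 279.6])]
[ 0.44992555 -0.10311834  0.13313851] [-4.68139378e-01  4.53527386e-01  1.92114216e+00 -2.52216244e-05
  7.64427202e-01 -1.92193231e+00] [-1.97320565e-02 -3.34844470e+01 -1.06300136e+01 -7.59184222e-04
 -8.56628059e-03  6.25597409e-06]
```

View pics/e.png

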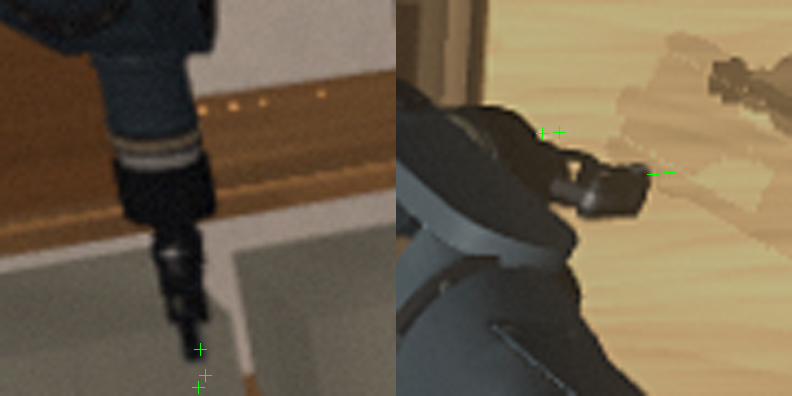

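>>> play_rows([
  [0, -0.08, 0, 0, 0, 0, 0],
  [0, -0.15, 0, -0.02, 0, 0, 0],
  [0, -0.15, 0.03, -0.02, 0, 0, 0],
  [0, -0.15, 0.05, -0.02, 0, 0, 0],
  [0, -0.15, 0.05, -0.02, 0, 0, 0],
])

```text
clock: 4.05
eef_pos: [0.4121, -0.1038, 0.1192]
tool_rot: [[0.993, 0.001, 0.117], [-0.117, -0.0, 0.993], [0.001, -1.0, -0.0]]
contact_force: [0.0, -0.0, 0.8]
opening: 0.0427
```

```bash
python3 - <<'E'
from h import *
s=env.read_state(); e=np.array(s['eef_pos']); Rt=np.array(s['tool_rot']); print(U(e),e,s['contact_force'],s['clock'])
P=[e+Rt@[0,t,z] for t in(.0,.025) for z in(-.0214,.0214)]
o=[]
for n,c in(('side',(262,208)),('top',(290,200))):
  g=dict(env.grab_frame(n)); g['pixels']=(255*(g['pixels']/255.)**.5).astype(np.uint8)
  overlay(g,'t.png',c,s=8,w=(25,30),pts=P); o.append(cv2.imread('pics/t.png'))
cv2.imwrite('pics/f.png',np.hstack(o))
E
```

```text
[-122.15907604  -17.80861199  101.16314729] [ 0.41209387 -0.10380343  0.11916315] [ 0.02282709 -0.02766181  0.84037956] 4.05
```

View pics/f.png

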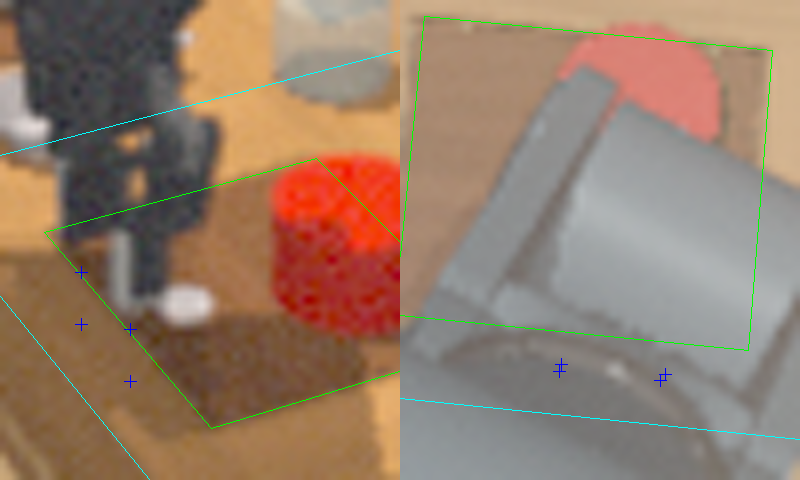

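Both views agree that the real fingertips are about 30 mm higher than the stated geometry. I'll touch the fixed front strip under force guard to get a height datum.

>>> play_rows([
  [0, 0, 0.03, 0, 0, 0, 0],
  [0, 0, 0.05, 0, 0, 0, 0],
  [0, 0, 0.07, 0, 0, 0, 0],
  [0, 0, 0.08, 0, 0, 0, 0],
  [0, 0, 0.08, 0, 0, 0, 0],
])

```text
clock: 4.57
eef_pos: [0.4109, -0.1032, 0.0988]
tool_rot: [[0.993, -0.002, 0.117], [-0.117, 0.001, 0.993], [-0.002, -1.0, 0.001]]
contact_force: [0.3, -0.5, 0.2]
opening: 0.0428
```

>>> play_rows([
  [0, 0, 0.01, 0, 0, 0, 0],
  [0, 0, 0.02, 0, 0, 0, 0],
  [0, 0, 0.02, 0, 0, 0, 0],
])

```text
clock: 4.82
eef_pos: [0.4112, -0.1035, 0.0943]
tool_rot: [[0.993, -0.0, 0.117], [-0.117, 0.0, 0.993], [-0.0, -1.0, 0.0]]
contact_force: [-0.1, 0.4, -0.2]
opening: 0.0424
```

>>> play_rows([
  [0, 0, 0.01, 0, 0, 0, 0],
  [0, 0, 0.02, 0, 0, 0, 0],
  [0, 0, 0.02, 0, 0, 0, 0],
])

```text
clock: 5.07
eef_pos: [0.4112, -0.1034, 0.0893]
tool_rot: [[0.993, -0.0, 0.117], [-0.117, 0.0, 0.993], [-0.0, -1.0, 0.0]]
contact_force: [-0.8, -0.3, -0.7]
opening: 0.0429
```

>>> play_rows([
  [0, 0, 0.01, 0, 0, 0, 0],
  [0, 0, 0.02, 0, 0, 0, 0],
  [0, 0, 0.02, 0, 0, 0, 0],
])

```text
clock: 5.32
eef_pos: [0.4111, -0.1034, 0.0842]
tool_rot: [[0.993, -0.001, 0.117], [-0.117, 0.0, 0.993], [-0.001, -1.0, 0.0]]
contact_force: [-1.1, -0.3, 0.4]
opening: 0.0429
```

>>> play_rows([
  [0, 0, 0.01, 0, 0, 0, 0],
  [0, 0, 0.02, 0, 0, 0, 0],
  [0, 0, 0.02, 0, 0, 0, 0],
])

```text
clock: 5.57
eef_pos: [0.4112, -0.1034, 0.0792]
tool_rot: [[0.993, -0.001, 0.117], [-0.117, 0.0, 0.993], [-0.001, -1.0, 0.0]]
contact_force: [-0.9, 0.4, -0.1]
opening: 0.0428
```

```bash
python3 - <<'E'
from h import *
s=env.read_state(); print(s['contact_force'],s['eef_pos'])
g=dict(env.grab_frame('side')); g['pixels']=(255*(g['pixels']/255.)**.5).astype(np.uint8)
overlay(g,'g.png',(262,208),s=10,w=(30,30),pts=[])
E
```

```text
[-0.90921687  0.43669757 -0.14197165] [ 0.41115188 -0.10342471  0.07921005]
```

View pics/g.png

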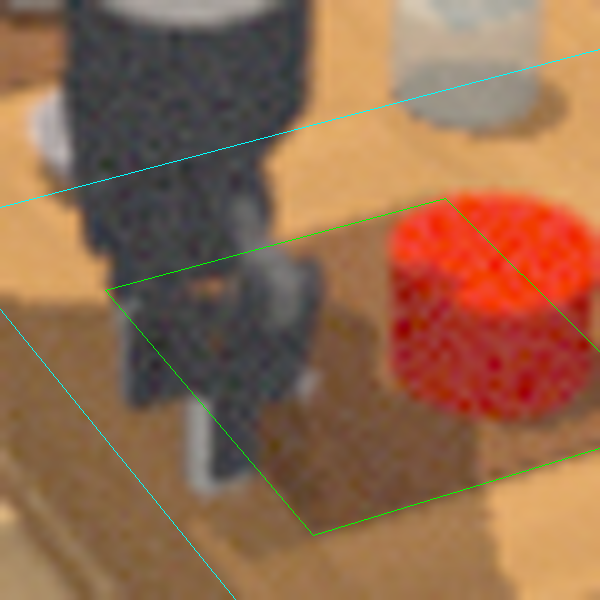

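>>> play_rows([
  [0, 0, 0.01, 0, 0, 0, 0],
  [0, 0, 0.01, 0, 0, 0, 0],
])

```text
clock: 5.78
eef_pos: [0.4113, -0.1035, 0.0769]
tool_rot: [[0.993, -0.0, 0.117], [-0.117, 0.0, 0.993], [-0.0, -1.0, 0.0]]
contact_force: [0.8, -0.9, 0.4]
opening: 0.0424
```

>>> play_rows([
  [0, 0, 0.01, 0, 0, 0, 0],
  [0, 0, 0.01, 0, 0, 0, 0],
])

```text
clock: 5.95
eef_pos: [0.4115, -0.1036, 0.0745]
tool_rot: [[0.993, 0.0, 0.117], [-0.117, -0.0, 0.993], [0.0, -1.0, -0.0]]
contact_force: [-0.1, -0.8, 0.1]
opening: 0.0422
```

```bash
python3 - <<'E'
from h import *
s=env.read_state(); print(s['contact_force'],s['eef_pos'])
g=env.grab_frame('side')
for y in(-39,-50):
 for x in(-133,-111):
  for z in (70,80): print(x,y,z,(proj(g,W(x,y,z))-[232,178]+.5)*10)
E
```

```text
[-0.09983444 -0.77523067  0.09046001] [ 0.41151442 -0.10359032  0.07454365]
-133 -39 70 [181. 502.]
-133 -39 80 [181. 476.]
-111 -39 70 [244. 483.]
-111 -39 80 [244. 457.]
-133 -50 70 [197. 521.]
-133 -50 80 [197. 495.]
-111 -50 70 [260. 502.]
-111 -50 80 [260. 476.]
```

At TCP z 0.0792 the finger edges line up with 10 mm above the deck, so the real tips are about 38 mm higher than stated. I'll work from this picture-based datum: raise to about 10 mm above the hatch, then push.

>>> play_rows([
  [0, 0, -0.03, 0, 0, 0, 0],
  [0, 0.08, -0.03, 0, 0, 0, 0],
  [0, 0.16, -0.03, 0, 0, 0, 0],
  [0, 0.22, -0.03, 0, 0, 0, 0],
  [0, 0.26, -0.03, 0, 0, 0, 0],
])

```text
clock: 6.42
eef_pos: [0.478, -0.1117, 0.0828]
tool_rot: [[0.993, 0.002, 0.117], [-0.117, -0.001, 0.993], [0.003, -1.0, -0.001]]
contact_force: [-0.5, 0.1, -0.2]
opening: 0.0428
```

>>> play_rows([
  [0, 0.03, 0, 0, 0, 0, 0],
  [0, 0.06, 0, 0, 0, 0, 0],
  [0, 0.09, 0, 0, 0, 0, 0],
  [0, 0.12, 0, 0, 0, 0, 0],
  [0, 0.15, 0, 0, 0, 0, 0],
])

```text
clock: 6.83
eef_pos: [0.5125, -0.115, 0.082]
tool_rot: [[0.993, -0.002, 0.117], [-0.117, 0.001, 0.993], [-0.002, -1.0, 0.001]]
contact_force: [-3.3, 1.1, 4.4]
opening: 0.0425
```

```bash
python3 - <<'E'
from h import *
s=env.read_state(); print(s['clock'],s['contact_force'],U(s['eef_pos']),s['opening'])
g=dict(env.grab_frame('side')); g['pixels']=(255*(g['pixels']/255.)**.5).astype(np.uint8)
for d in env.pinpoint('tin','side')[:5]: print(round(d['p'],2),U(d['position']))
overlay(g,'i.png',(275,205),s=10,w=(38,30),pts=[])
E
```

```text
6.8333 [-3.305298    1.08611098  4.36928144] [-21.1469216  -17.13539966  64.0471945 ] 0.04249232616300968
0.92 [   7.36492425 -260.0412619   -17.8       ]
0.77 [-212.60595322  -96.60107998  -17.9       ]
0.64 [ 15.20068608 -12.69878509  72.        ]
0.6 [-219.23126685 -194.46156853  -20.        ]
0.59 [ 116.79641455 -270.83333906  -20.6       ]
```

View pics/i.png

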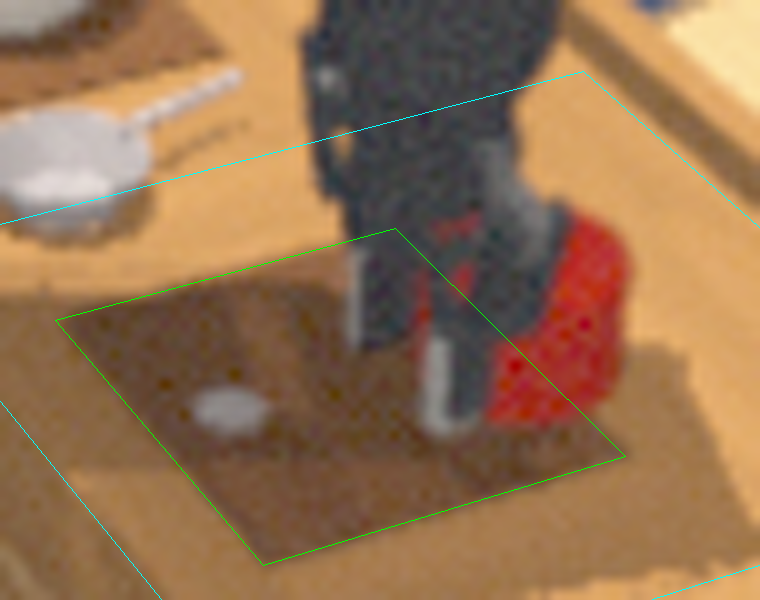

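The view shows both pads cradling the tin from the front, with the inlay uncovered at (230,410). The tin is at about x = +15 in unit coordinates. I'll continue, raised slightly because of the small vertical force.

>>> play_rows([
  [0, 0, -0.015, 0, 0, 0, 0],
  [0, 0.02, -0.015, 0, 0, 0, 0],
  [0, 0.05, -0.015, 0, 0, 0, 0],
  [0, 0.08, -0.015, 0, 0, 0, 0],
  [0, 0.11, -0.015, 0, 0, 0, 0],
])

```text
clock: 7.35
eef_pos: [0.5417, -0.1191, 0.0857]
tool_rot: [[0.993, 0.001, 0.117], [-0.117, -0.0, 0.993], [0.001, -1.0, -0.0]]
contact_force: [-1.3, -0.4, -0.9]
opening: 0.0425
```

>>> play_rows([
  [0, 0.03, 0, 0, 0, 0, 0],
  [0, 0.06, 0, 0, 0, 0, 0],
  [0, 0.09, 0, 0, 0, 0, 0],
  [0, 0.12, 0, 0, 0, 0, 0],
  [0, 0.15, 0, 0, 0, 0, 0],
])

```text
clock: 7.77
eef_pos: [0.5785, -0.1232, 0.0857]
tool_rot: [[0.993, -0.0, 0.117], [-0.117, 0.0, 0.993], [-0.0, -1.0, 0.0]]
contact_force: [-1.0, 0.1, -0.9]
opening: 0.0427
```

```bash
python3 - <<'E'
from h import *
s=env.read_state(); print(s['clock'],s['contact_force'],U(s['eef_pos']),s['opening'])
g=env.grab_frame('side')
for d in env.pinpoint('tin','side')[:5]: print(round(d['p'],2),U(d['position']))
E
```

```text
7.7667 [-0.95064283  0.06251596 -0.91328942] [ 45.33331657 -17.46589749  67.67202534] 0.04268894792389429
0.71 [-211.2310593   -98.85489157  -17.        ]
0.66 [-221.19381373 -194.89563045  -19.4       ]
0.58 [  10.5124773  -258.56041426  -18.5       ]
0.56 [ 115.74603088 -272.16626597  -16.        ]
0.49 [ 81.19878741 -13.03138224  71.1       ]
```

The tin is at about x = +81 and needs at least 60. Retreat, rise and close the fingers.

>>> play_rows([
  [0, -0.05, 0, 0, 0, 0, 0],
  [0, -0.12, -0.05, 0, 0, 0, 0],
  [-1, -0.25, -0.15, 0.03, 0, 0, 0],
  [-1, -0.4, -0.2, 0.07, 0, 0, 0],
  [-1, -0.5, -0.2, 0.08, 0, 0, 0],
])

```text
clock: 8.28
eef_pos: [0.4543, -0.0875, 0.138]
tool_rot: [[0.993, 0.002, 0.117], [-0.117, -0.001, 0.993], [0.002, -1.0, -0.0]]
contact_force: [-0.6, 0.5, -1.8]
opening: 0.0072
```

>>> play_rows([
  [-1, 0, 0, 0, 0, 0, 0],
  [-1, 0, 0, 0, 0, 0, 0],
  [-1, 0, 0, 0, 0, 0, 0],
  [-1, 0, 0, 0, 0, 0, 0],
])

```text
clock: 8.62
eef_pos: [0.4579, -0.0896, 0.1361]
tool_rot: [[0.993, 0.003, 0.117], [-0.117, -0.001, 0.993], [0.003, -1.0, -0.001]]
contact_force: [0.2, -0.4, -0.3]
opening: -0.0002
```

```bash
python3 - <<'E'
from h import *
s=env.read_state(); e=np.array(s['eef_pos']);print(s['clock'],s['contact_force'],U(e),s['opening'])
g=dict(env.grab_frame('side'));T=env.grab_frame('top')
for c in('side','top'):
  for q in('tin','hatch_a_press','hatch_a_hinge'):
    for d in env.pinpoint(q,c)[:5]:
      u=U(d['position']); 
      if u[2]>30: print(c,q,round(d['p'],2),u)
g['pixels']=(255*(g['pixels']/255.)**.5).astype(np.uint8)
overlay(g,'j.png',(275,205),s=10,w=(38,30),pts=[e+[0,0,.013]])
E
```

```text
8.6167 [ 0.18708611 -0.43936345 -0.34018712] [-78.33017194   1.71088733 118.07544678] -0.00018405911127567328
side tin 0.74 [ 84.27210672 -13.47264004  68.3       ]
side hatch_a_press 0.83 [-84.0208514    0.31069221  69.1       ]
side hatch_a_hinge 0.83 [21.98675968  3.11004805 70.4       ]
top tin 0.66 [ 88.05538207 -17.3542412   69.2       ]
top hatch_a_hinge 0.79 [25.27046083  2.59303091 68.9       ]
top hatch_a_hinge 0.35 [100.0933401 260.797188   71.8      ]
```

View pics/j.png

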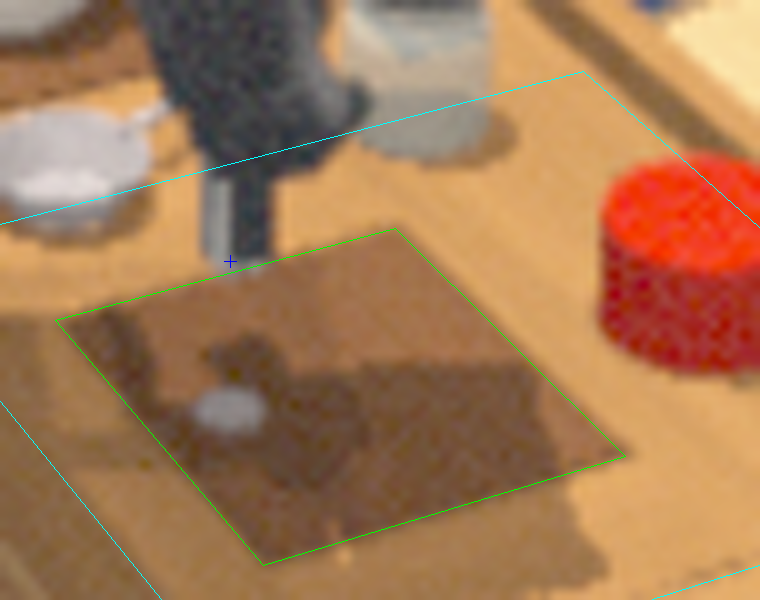

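The view shows the tin fully off the hatch, the shut fingertips above the inlay at (232,410), and the tips about 59 mm above the hatch.

>>> play_rows([
  [-1, -0.01, 0.08, 0, 0, 0, 0],
  [-1, -0.01, 0.15, 0, 0, 0, 0],
  [-1, -0.01, 0.19, 0, 0, 0, 0],
  [-1, -0.01, 0.2, 0, 0, 0, 0],
  [-1, -0.01, 0.2, 0, 0, 0, 0],
])

```text
clock: 9.43
eef_pos: [0.453, -0.0882, 0.0852]
tool_rot: [[0.993, -0.002, 0.117], [-0.117, 0.001, 0.993], [-0.002, -1.0, 0.001]]
contact_force: [0.2, -0.8, 0.7]
opening: 0.0001
```

>>> play_rows([
  [-1, 0, 0.01, 0, 0, 0, 0],
  [-1, 0, 0.02, 0, 0, 0, 0],
  [-1, 0, 0.02, 0, 0, 0, 0],
])

```text
clock: 9.68
eef_pos: [0.4537, -0.0884, 0.0811]
tool_rot: [[0.993, 0.001, 0.117], [-0.117, -0.0, 0.993], [0.001, -1.0, -0.0]]
contact_force: [-0.3, 0.3, 0.3]
opening: 0.0001
```

>>> play_rows([
  [-1, 0, 0.01, 0, 0, 0, 0],
  [-1, 0, 0.02, 0, 0, 0, 0],
  [-1, 0, 0.02, 0, 0, 0, 0],
])

```text
clock: 9.93
eef_pos: [0.4539, -0.0885, 0.0765]
tool_rot: [[0.993, 0.001, 0.117], [-0.117, -0.001, 0.993], [0.001, -1.0, -0.001]]
contact_force: [-2.4, 0.1, 6.2]
opening: 0.0
```

>>> play_rows([
  [-1, 0, 0.005, 0, 0, 0, 0],
  [-1, 0, 0.01, 0, 0, 0, 0],
  [-1, 0, 0.01, 0, 0, 0, 0],
])

```text
clock: 10.18
eef_pos: [0.4538, -0.0885, 0.0743]
tool_rot: [[0.993, 0.001, 0.117], [-0.117, -0.001, 0.993], [0.002, -1.0, -0.001]]
contact_force: [-1.9, 0.9, 6.1]
opening: -0.0
```

>>> play_rows([
  [-1, 0, 0.005, 0, 0, 0, 0],
  [-1, 0, 0.01, 0, 0, 0, 0],
  [-1, 0, 0.01, 0, 0, 0, 0],
])

```text
clock: 10.43
eef_pos: [0.4538, -0.0886, 0.0718]
tool_rot: [[0.993, 0.002, 0.117], [-0.117, -0.001, 0.993], [0.002, -1.0, -0.001]]
contact_force: [-1.3, -0.5, 5.3]
opening: -0.0
```

>>> play_rows([
  [-1, 0, 0.006, 0, 0, 0, 0],
  [-1, 0, 0.006, 0, 0, 0, 0],
])

```text
clock: 10.6
eef_pos: [0.4539, -0.0886, 0.0704]
tool_rot: [[0.993, 0.002, 0.117], [-0.117, -0.001, 0.993], [0.002, -1.0, -0.001]]
contact_force: [-0.5, 0.7, 4.5]
opening: 0.0002
```

>>> play_rows([
  [-1, 0, -0.06, 0, 0, 0, 0],
  [-1, -0.03, -0.2, 0, 0, 0, 0],
  [-1, -0.1, -0.35, 0, 0, 0, 0],
  [-1, -0.15, -0.5, 0, 0, 0, 0],
  [-1, -0.2, -0.55, 0, 0, 0, 0],
])

```text
clock: 11.02
eef_pos: [0.4053, -0.0833, 0.2109]
tool_rot: [[0.993, 0.007, 0.117], [-0.117, -0.004, 0.993], [0.008, -1.0, -0.003]]
contact_force: [1.0, -1.1, -0.6]
opening: -0.0002
```

>>> play_rows([
  [-1, 0, 0, 0.15, 0, 0, 0],
  [-1, 0, 0, 0.3, 0, 0, 0],
  [-1, 0, 0, 0.45, 0, 0, 0],
  [-1, 0, 0, 0.6, 0, 0, 0],
  [-1, 0, 0, 0.6, 0, 0, 0],
])

```text
clock: 11.43
eef_pos: [0.4209, 0.0718, 0.2071]
tool_rot: [[0.994, 0.001, 0.111], [-0.111, 0.002, 0.994], [0.001, -1.0, 0.002]]
contact_force: [-0.8, 0.0, -0.3]
opening: -0.0
```

```bash
python3 - <<'E'
from h import *
s=env.read_state(); print(s['clock'],s['contact_force'],U(s['eef_pos']))
g=env.grab_frame('side');T=env.grab_frame('top')
for c in('side','top'):
  for q in('tin','hatch_a_press','jar','strainer','teapot','incense'):
    for d in env.pinpoint(q,c)[:4]:
      u=U(d['position']); 
      if u[2]>30 and d['p']>.3: print(c,q,round(d['p'],2),u.round(),np.round(d['position'],3))
a=cv2.resize(g['pixels'][140:270,180:360,::-1],None,fx=4.4,fy=4.4,interpolation=2)
cv2.imwrite('pics/k.png',a)
E
```

```text
11.4333 [-0.80268264  0.02086855 -0.31254475] [-134.11561959  157.58527624  189.12108857]
side tin 0.74 [ 85. -16.  69.] [ 0.618 -0.126  0.087]
side hatch_a_press 0.82 [-73.   4. 108.] [ 0.464 -0.088  0.126]
side jar 0.64 [ 62. 133.  72.] [0.613 0.025 0.09 ]
side strainer 0.61 [-73. 140.  70.] [0.48  0.047 0.088]
side teapot 0.78 [-36. 282.  72.] [0.533 0.183 0.09 ]
side incense 0.66 [ 99. 265.  70.] [0.665 0.151 0.088]
side incense 0.54 [ 84. -17.  65.] [ 0.617 -0.127  0.083]
top tin 0.54 [ 88. -20.  73.] [ 0.621 -0.131  0.091]
top hatch_a_press 0.58 [-68.  -3. 115.] [ 0.467 -0.095  0.133]
top jar 0.69 [ 64. 136.  69.] [0.615 0.027 0.087]
top teapot 0.93 [-33. 279.  70.] [0.536 0.181 0.088]
top incense 0.77 [101. 266.  72.] [0.667 0.152 0.09 ]
```

View pics/k.png

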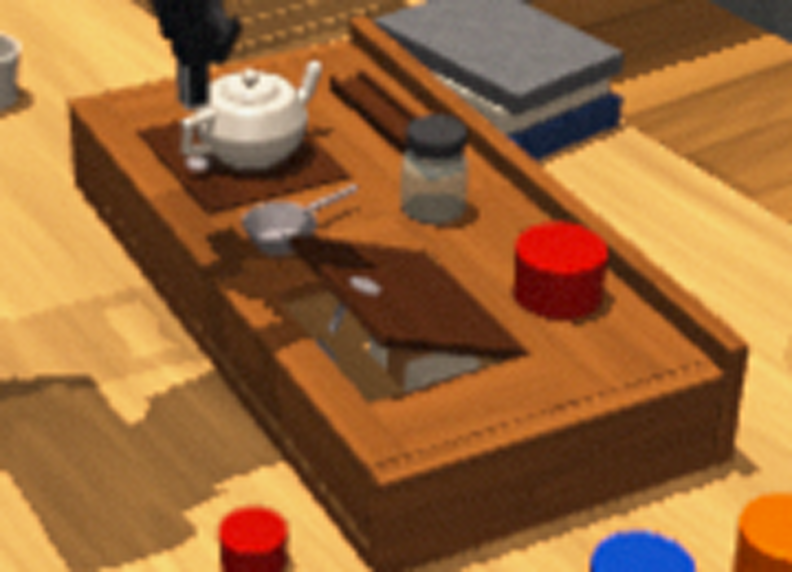

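The picture shows the hatch ajar with its inlay at (365,285), the tin on the rear strip at (560,270), the other hatch shut under the teapot, and everything else in place. The arm touches nothing, so I'm handing in.

```bash
python3 -c "
from bench import env
print(env.close_job())"
```

```text
the job is handed in; nothing more can be done
None
```

The job is done and handed in at about 11.5 s. I pushed the larger red tin straight back with half-open fingers until it stood on the fixed strip. Then I pressed the hatch at the inlay with shut fingertips, about 6–8 mm at no more than about 6 N. I withdrew, and the hatch sprang ajar.

**Last checks**
- **Tin:** its centre is at about x = +85 to +88 mm on the unit, where it needed at least +60.
- **Hatch a:** the inlay stands about 40 mm higher than when shut, so the hatch is open.
- **Everything else:** hatch b looks shut in the last picture. The teapot, jar, strainer and incense are within a few mm of their first positions. I did not re-measure the cup and mug, but the arm went nowhere near them.

**What disagreed**
- **Fingertip height:** in the pictures the fingertips stood about 38 mm higher than the stated TCP geometry implies. I went by the pictures and guarded contact; when pressing, contact came within about 2 mm of the predicted height.
- **Sideways force:** one reading during the push showed about 4 N upward on the tool. I raised the tool 4 mm and it went away.

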